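Brush out the coffee grinder and purge it

TASK

Clean out the coffee grinder: take the long brush from its drip cup, run it up and down in the throat at the bottom of the grinder's open hopper, twice right down to the bottom and back up out of the throat, then stand the brush back in its cup and let go of it. Only then, never while the brush is out of its cup, turn the grinder's spring-return run dial clockwise past its first two clicks to the third and hold it there against its spring, to blow the loosened grounds out: finish while still holding the dial in third. Leave the soap bottle, the mug and the hopper lid alone.

Things in the scene. Friction and masses are not known exactly. Their poses are not given: they have to be found in the camera images.
- grinder: Black and aluminium coffee grinder, fixed, 240 long (x) x 130 wide (y) x 195 mm high to the hopper's rim. Origin: on the counter under the middle of its footprint; its front (the nose with the dial) points along its -x. The deck is 180 mm above the counter. A round hopper is sunk into the deck's rear and stands 15 mm proud; the run dial is on the nose, 122 mm in front of the hopper (centres).
- hopper_mouth (a point): Centre of the open mouth of the hopper, at its rim, 195 mm above the counter. The hopper is 94 mm wide inside at the mouth, straight for 20 mm, then narrows over the next 45 mm to the throat: a straight round bore 44 mm across and 30 mm deep.
- throat_floor (a point): Centre of the flat floor of the throat (the burr), 95 mm below hopper_mouth on the same upright axis. The throat's bore reaches from here to 30 mm above here.
- dial (a joint): Turn of the run dial in rad: 0 at rest, growing clockwise seen from above; clicks (detents) at 0.4 (first), 0.8 (second) and 1.2 (third), hard stop at 1.27. A spring turns it back to 0 from anywhere when it is let go. Torque against the hand peaks at 0.075, 0.095 and 0.115 N m at 0.1, 0.5 and 0.9 rad on the way up to each click, then eases; holding it in third takes about 0.06 N m.
- dial_grip (a point): On the dial's upright axis at the height to grip its bar, 206 mm above the counter. Aluminium skirt 48 mm across with a bar grip 46 long, 14 wide, from 189 to 214 mm above the counter. Turns with the dial: x along the bar (its pointer end, with a black line, at -x), y across, z up. At rest the bar lies along the grinder's x, pointer to the front; 4 dots on the deck mark rest and the three clicks.
- brush: Long straight brush, 195 mm, 70 g, standing upright in its drip cup, bristles down. Origin at the centre of the bristles' lower end; z runs along it up to the handle. Bristle head 0 to 70 mm (firm core 32 mm across, soft tips 38 mm), wire neck to 100 mm, round wooden handle 16 mm across from 100 to 195 mm.
- brush_tip (a point): The brush's lower end: the centre of the underside of the bristles (the same point as the brush's origin).
- brush_grip (a point): Point to grip on the brush's axis: in the wooden handle, 170 mm above the brush's lower end, 25 mm below the handle's top.
- holder: The brush's drip cup: round white ceramic, loose on the counter, 92 mm high, 400 g, 50 mm across, flared to 66 mm at the rim. Origin: centre of its underside, z up. Its inner floor is 6 mm above that; the bore is about 40 mm wide, widening to 56 mm in the top 17 mm.
- soap: Bystander: amber bottle of dish soap with a green cap, 60 mm across, 180 mm high, loose. Origin: centre of its underside. The drip cup stands on one side of the grinder and this bottle on the other, either way round.
- mug: Bystander: blue ceramic mug, 80 mm across, 90 mm high, loose. It and the hopper's lid are left and right of the grinder's rear, either way round. Origin: centre of its underside.
- lid: Bystander: the hopper's round grey lid with a small knob, 104 mm across, 22 mm high, loose, lying on the counter. Origin: centre of its underside.
Things that resemble listed ones, but are neither listed nor needed, are in the scene too. What is meant by the brush is not blue, and is the larger of those in its own colour. Several things have the shape of the holder; the one meant has the colours described above.

How it is judged:
By the outcome, as a careful person would: the job done as asked, in the order asked, and still so for the second after the job is handed in, while the arm keeps its last pose, push and grip.
It also fails if it takes over 61 s, if anything falls off the work surface, if the arm or the gripper's body presses on something with over 40 N, if the wrist force passes 120 N, or if a joint passes its speed limit or range.

ROBOT

A 7-joint arm with a two-finger parallel gripper is mounted at the origin on the work surface. World frame = base frame: x ahead of the robot, y to its left, z up, the work surface at z = 0. Lengths are in m, angles in degrees, forces in N, time in s.
With the tool pointing down it reaches from about 0.425 to 0.875 m from the base axis. Payload 4.7 kg.
Tool frame: the origin (TCP) lies between the finger pads; the fingertips stand 8 mm ahead of it and the grasp point (between the pads) lies 11 mm behind it (env.tip_extent is the distance from the TCP to the fingertips, in m); z points along the fingers, y is the line along which they close (so a half turn about z gives the same grasp; the last joint's range is limited). The gripper opens to 87 mm and grips with 3 to 60 N. Pads are 19 mm wide; open, the fingers measure 117 mm over their backs; the gripper's body (75 mm by 190 mm) begins 51 mm behind the grasp point.
Start: joints at [-66.228, 18.392, -4.016, 83.108, 1.295, 78.541, -3.26], TCP at [0.254, 0.598, 0.231] pointing down, gripper open.
Joint ranges: [-163.93, 163.93], [-17.29, 119.83], [-79.2, 71.16], [3.27, 140.29], [-89.18, 269.18], [5.43, 117.66], [-154.24, 154.24]. Speed limits (degrees/s): [147.25, 147.25, 180, 180, 180, 180, 180].

INTERFACE

Orientations are given as [roll, pitch, yaw] about the fixed x, y, z axes, in that order (R = Rz(yaw) Ry(pitch) Rx(roll)).
In Python, from cell import sensors, vision, workorder, env gives the robot as it stands.
- The arm moves only by the tool drive_tool, never from a script. Its argument "moves" is a list of rows, each an object of numbers: "x", "y", "z": the shift along the tool's x, y, z in mm; "rx", "ry", "rz": the turn, a rotation vector about the tool's x, y, z in rad; "fingers": the closure, from -1 (fully open) to 1 (shut). In form: [{"x": .., "y": .., "z": .., "rx": .., "ry": .., "rz": .., "fingers": ..}, ...]. A call has 1 to 20 rows; each row is the pose to reach, as a shift and turn from the pose commanded when the call began, along the tool's axes at that moment; what a row does not reach only later rows make up. A row lasts 1/8 s, in which the tool goes at most 62.5 mm and 10.7 degrees, less where a joint would pass 70% of its speed; a pose out of reach is approached as far as the arm can. A call with a gripper value outside its range is refused whole. The fingers move at their own pace and stop on an object; "force" is the grip in N (left out, the last holds). Time passes only in rows, so rows that repeat a pose let the fingers close. It gives the time, the measured TCP pose, the force, the opening and the grip force at its end, in the units of the state.
- sensors.get_obs(): the state, without advancing time (a new reading comes with each control period).
- vision.read_camera(name): name is "scene" or "top"; returns a dict with "image" (420x560x3 uint8, red, green, blue), "fx", "fy", "cx", "cy" (pixels), "R" (3x3) and "t" (3): a world point X has camera coordinates R X + t. Camera axes: x right, y down, z forward; pixel columns grow to the right and rows downward; lengths in m; the calibration is good to about 2 mm. A picture is of the moment at which its call begins. There is no depth.
- workorder.sign_off(): hands the job in; it is judged then, once.
The state is a dict: "time_s": time; "qpos": joint angles; "joint_velocities": joint speeds; "effort": joint torques, N m; "tool_pos": TCP position; "tool_rot": TCP orientation; "force": force on the tool from outside, world axes, zero at the start; "wrist_torque": the same for the moment, N m; "grip_width": finger opening in m; "grasp_force": force on a finger pad.
Only numpy, scipy, OpenCV 4.12 (cv2) and the standard library are available. Lean on these libraries where they do the work, as an engineer would, in place of code of your own. Each camera call takes 0.05 s, during which the arm holds its last target. There are 200 camera calls.

## Working session

There is one attempt and no reset: what is moved stays moved. The work goes in short steps, Python scripts to look and compute and a tool call to move; the robot and the scene stay as the last step left them, time stands still between calls to the robot, and variables do not carry over. Pictures are saved under pics/ and viewed, at most 10 in all, crops included, and the job is handed in when it is done.

Besides the shell and the picture viewer there is one more tool, called as name(argument=value, ...), one argument or row to a line, values as JSON. drive_tool: Moves the arm, as the interface text tells. Its arguments: {"type":"object","properties":{"moves":{"type":"array"},"force":{"type":"number"}},"required":["moves"]}

```bash
mkdir -p pics; ls
python3 - <<'E'
from cell import sensors, vision, workorder, env
import cv2, numpy as np, pickle
ims={}
for n in("scene","top"):
    d=vision.read_camera(n); ims[n]=d
    cv2.imwrite(f"pics/{n}0.png",cv2.resize(d["image"][:,:,::-1],(784,588),interpolation=cv2.INTER_CUBIC))
    print(n,d["fx"],d["fy"],d["cx"],d["cy"],np.round(d["R"],4).tolist(),np.round(d["t"],4).tolist())
pickle.dump(ims,open("v0.pkl","wb"))
o=sensors.get_obs();print(o)
E
```

```text
pics
scene 380.98651819726825 380.98651819726825 276.82522808733427 213.22249941890516 [[-0.4061, 0.9138, -0.0037], [0.6838, 0.3012, -0.6646], [-0.6062, -0.2724, -0.7472]] [0.2562, -0.3155, 1.2639]
top 387.0727001232913 387.0727001232913 282.5336256086372 211.25710009594195 [[-0.0248, -0.9997, 0.0024], [-0.9747, 0.0237, -0.2222], [0.2221, -0.0079, -0.975]] [0.019, 0.592, 0.8695]
{'time_s': 0.1, 'qpos': array([-66.22858466,  18.43462008,  -4.01576896,  83.16805887,
         1.29457428,  78.53970398,  -3.26017563]), 'joint_velocities': array([ 0.03249162, -0.08392046,  0.01921339, -0.146861  ,  0.02274432,
        0.02165706,  0.01802807]), 'effort': array([-2.77856598e-04, -4.92570126e+01, -4.05770782e-01, -3.13399744e+01,
       -6.40426227e-02,  3.95948708e-02,  9.67879873e-05]), 'tool_pos': array([0.25344864, 0.59803466, 0.22957178]), 'tool_rot': array([-1.79902825e+02,  4.91512587e-03,  1.57038151e+02]), 'force': array([-0.51771846, -0.31948332,  1.23838037]), 'wrist_torque': array([0.05669116, 0.02261664, 0.00898084]), 'grasp_force': 0.0, 'grip_width': 0.08665642005669733}
```

View pics/scene0.png

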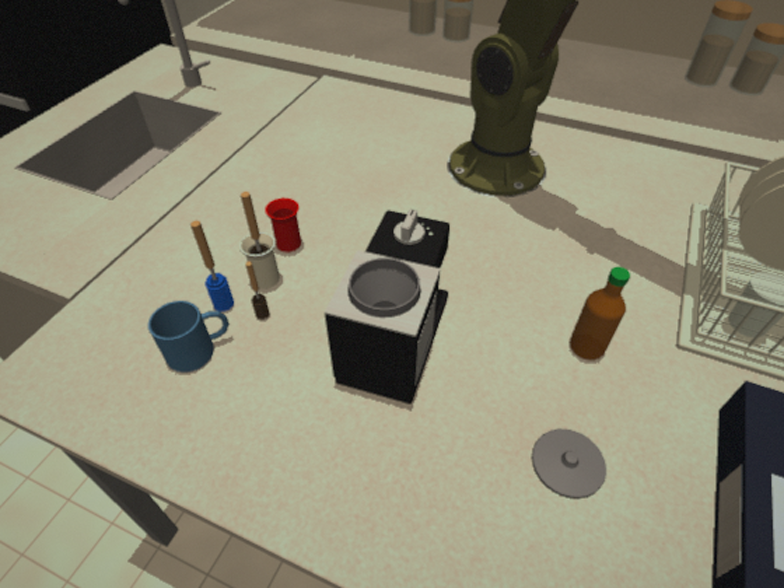

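View pics/top0.png

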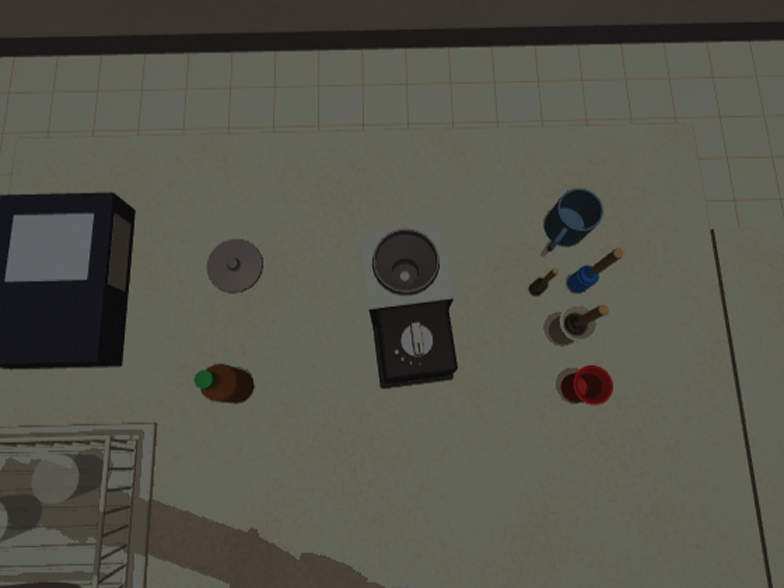

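The brush candidates in the scene picture:
- The tan-handled dark brush in the white cup, handle top at (247,195).
- The blue brush at (205,260), which is ruled out by its colour.
- The small dark brush at (255,290), which is the smaller one of the same colour.

The holder candidates are the white cup at (260,262) and the red cup at (285,225). The brush and cup that fit are the long dark brush and the white cup. In the top view they are at (600,312) and (577,323). An enlarged crop will confirm this.

Run:
```python
import cv2, numpy as np, pickle
ims=pickle.load(open("v0.pkl","rb"))
def crop(n,c0,r0,w=100,h=75,s=4):
    im=ims[n]["image"][r0:r0+h,c0:c0+w,::-1]
    im=cv2.convertScaleAbs(im,alpha=1.0 if n=="scene" else 1.7)
    im=cv2.resize(im,None,fx=s,fy=s,interpolation=cv2.INTER_CUBIC)
    for c in range((c0+9)//10*10,c0+w,10):
        x=int((c-c0+.5)*s); cv2.line(im,(x,0),(x,5),(0,255,255),1); 
        if c%20==0: cv2.putText(im,str(c),(x-10,15),0,.35,(0,0,255),1)
    for r in range((r0+9)//10*10,r0+h,10):
        y=int((r-r0+.5)*s); cv2.line(im,(0,y),(5,y),(0,255,255),1)
        if r%20==0: cv2.putText(im,str(r),(7,y+4),0,.35,(0,0,255),1)
    return im
a=np.vstack([np.hstack([crop("scene",130,132),crop("top",365,165)]),np.hstack([crop("scene",235,145),crop("top",250,205)])])
cv2.imwrite("pics/c1.png",a)
```

```text
(no output)
```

View pics/c1.png

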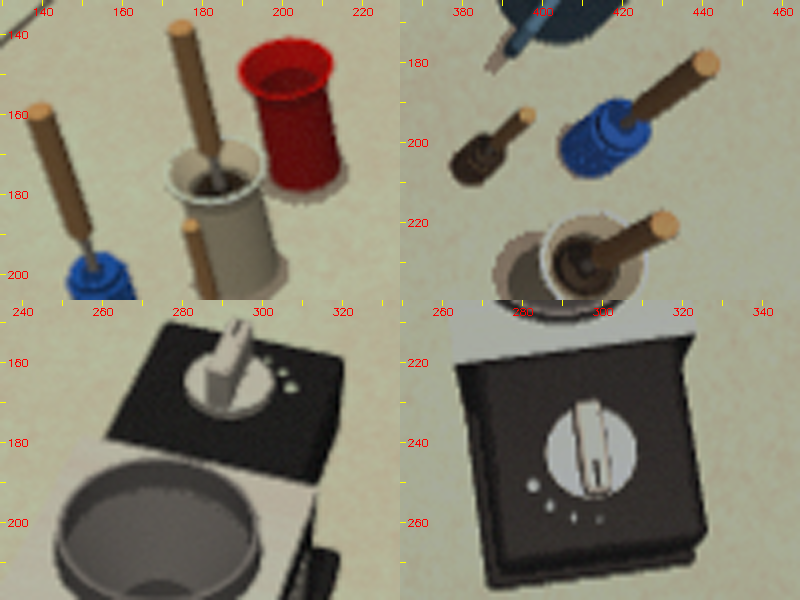

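The crop confirms it. The brush in the white cup is long and non-blue, with its handle top at scene (174.8,138.3) and top (430.8,220.5). The dial skirt is at scene (291.7,165.5) and top (297.2,242.5).

```bash
cat > h.py <<'E'
import numpy as np, pickle, cv2
ims=pickle.load(open("v0.pkl","rb"))
def P(n):
    d=ims[n]; K=np.array([[d["fx"],0,d["cx"]],[0,d["fy"],d["cy"]],[0,0,1]]); return K@np.c_[d["R"],d["t"]]
def proj(n,X): 
    p=P(n)@np.r_[X,1]; return p[:2]/p[2]
def tri(s,t):
    X=cv2.triangulatePoints(P("scene"),P("top"),np.array(s,float).reshape(2,1),np.array(t,float).reshape(2,1))[:,0]; X=X[:3]/X[3]
    return X,np.linalg.norm(proj("scene",X)-s),np.linalg.norm(proj("top",X)-t)
def ray(n,p,z):
    A=P(n); M=A[:,:3]; C=-np.linalg.solve(M,A[:,3]); d=np.linalg.solve(M,np.r_[p,1]); return C+d*(z-C[2])/d[2]
E
python3 - <<'E'
from h import *
pts=dict(htop=((174.75,138.25),(430.75,220.5),.201),rim=((183.3,174.75),(412.6,230.3),.092),
skirt=((291.7,165.5),(297.2,242.5),.189),hop=((274.3,204.3),(289.3,187.1),.195))
for k,(s,t,z) in pts.items():
    X,a,b=tri(s,t); print(k,np.round(X*1e3,1),round(a,2),round(b,2),"z-fixed",np.round(ray("scene",s,z)*1e3,1)[:2],np.round(ray("top",t,z)*1e3,1)[:2])
# handle axis bottom ray at z=.106
print(ray("scene",(181.75,170.25),.106))
# bar ends top view at z .214: front end / rear end
c=lambda x,y:(250+x/4-.5,205+(y-300)/4-.5)
a=ray("top",c(599,494),.214);b=ray("top",c(586,402),.214);print(a,b,np.degrees(np.arctan2(*(a-b)[1::-1])), (a+b)/2)
E
```

```text
htop [ 534.9 -298.3  199. ] 0.29 0.31 z-fixed [ 536.9 -295.7] [ 534.8 -298.1]
rim [ 534.9 -299.2   85.4] 0.1 0.11 z-fixed [ 540.5 -294.4] [ 533.7 -296.7]
skirt [498.4 -23.  184.3] 0.12 0.12 z-fixed [503.4 -20.8] [497.8 -23. ]
hop [618.3 -10.3 183.4] 0.0 0.0 z-fixed [628.1  -5.8] [614.9 -10. ]
[ 0.54006366 -0.29610933  0.106     ]
[ 0.46829623 -0.2232933   0.214     ] [ 0.5145781  -0.22101155  0.214     ] -177.1775341074302 [ 0.49143716 -0.22215243  0.214     ]
```

```bash
cat > ov.py <<'E'
from h import *
import sys
def circ(n,c,r,z): return np.array([proj(n,[c[0]+r*np.cos(a),c[1]+r*np.sin(a),z]) for a in np.linspace(0,2*np.pi,60)])
def overlay(n,c0,r0,polys,w=100,h=75,s=4):
    im=cv2.convertScaleAbs(ims[n]["image"][r0:r0+h,c0:c0+w,::-1],alpha=1.2 if n=="scene" else 2)
    im=cv2.resize(im,None,fx=s,fy=s,interpolation=cv2.INTER_CUBIC)
    for p,col in polys: cv2.polylines(im,[np.int32(np.round((p-[c0-.5,r0-.5])*s))],False,col,1)
    return im
hop=np.array([.6155,-.010]);u=np.array([np.cos(np.radians(6.1)),np.sin(np.radians(6.1))]);v=np.array([-u[1],u[0]])
dial=hop-.122*u; br=np.array([.5355,-.2975])
def polys(n):
    rect=lambda c,a,b,z:np.array([proj(n,np.r_[c+u*i+v*j,z]) for i,j in((a,b),(a,-b),(-a,-b),(-a,b),(a,b))])
    g=(0,255,0)
    return [(circ(n,hop,.047,.195),g),(circ(n,hop,.022,.130),(0,255,255)),(circ(n,hop,.022,.100),(255,255,0)),(circ(n,dial,.024,.189),g),
     (rect(dial,.023,.007,.214),(0,0,255)),(circ(n,br,.008,.201),g),(circ(n,br,.033,.092),(0,0,255))]
if __name__=="__main__":
    a=np.vstack([np.hstack([overlay(n,*o,polys(n)) for o in L]) for n,L in (("scene",[(235,150),(130,132)]),("top",[(245,165),(365,195)]))])
    # extend: separate hopper/dial
    cv2.imwrite("pics/"+sys.argv[1],a)
E
python3 ov.py o1.png
```

```text
(no output)
```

View pics/o1.png

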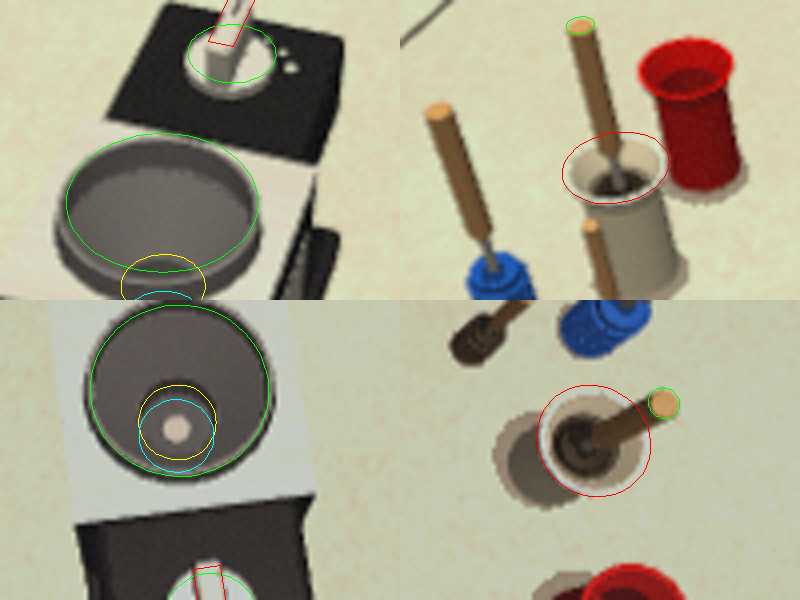

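```bash
cat > fit.py <<'E'
from h import *
from scipy.ndimage import map_coordinates, gaussian_filter
th=np.linspace(0,2*np.pi,120,endpoint=False)
def prof(n,x,y,r,z):
    g=gaussian_filter(ims[n]["image"].mean(2)/ (1 if n=="scene" else .6),.6)
    def s(rr):
        X=np.c_[x+rr*np.cos(th),y+rr*np.sin(th),np.full(120,z),np.ones(120)]@P(n).T
        return map_coordinates(g,[X[:,1]/X[:,2],X[:,0]/X[:,2]],order=1)
    return s(r+.0015)-s(r-.0015)
def fit(n,c,z,rs,sign):
    best=[]
    for r in rs:
        for x in np.arange(c[0]-.012,c[0]+.0121,.001):
            for y in np.arange(c[1]-.008,c[1]+.0081,.001):
                best.append((np.mean(np.clip(sign*prof(n,x,y,r,z),-5,25)),x,y,r))
    best.sort(reverse=True); return np.round(best[:3],4).tolist()
if __name__=="__main__":
    for n in("top","scene"):
        print(n,"rim outer",fit(n,(.618,-.009),.195,np.arange(.046,.054,.001),1))
        print(n,"skirt",fit(n,(.497,-.023),.187,[.023,.024,.025],-1))
        print(n,"cup",fit(n,(.5355,-.2975),.091,[.032,.033,.034],-1), fit(n,(.5355,-.2975),.091,[.026,.027,.028,.029],1))
        print(n,"throat floor",fit(n,(.618,-.009),.100,[.020,.021,.022],-1),fit(n,(.618,-.009),.13,[.021,.022,.023],1))
E
python3 fit.py
```

```text
top rim outer [[25.0, 0.617, -0.01, 0.051], [25.0, 0.616, -0.01, 0.051], [25.0, 0.616, -0.011, 0.051]]
top skirt [[24.8598, 0.498, -0.023, 0.025], [24.8442, 0.499, -0.023, 0.025], [24.842, 0.498, -0.023, 0.024]]
top cup [[7.328, 0.5345, -0.2985, 0.033], [7.3106, 0.5355, -0.2995, 0.033], [7.2375, 0.5345, -0.2995, 0.033]] [[21.5884, 0.5345, -0.2985, 0.028], [21.5684, 0.5345, -0.2995, 0.028], [21.5642, 0.5355, -0.2985, 0.027]]
top throat floor [[10.5122, 0.622, -0.011, 0.02], [10.1331, 0.623, -0.011, 0.02], [9.9867, 0.621, -0.011, 0.02]] [[7.32, 0.618, -0.01, 0.023], [7.3155, 0.62, -0.011, 0.022], [7.2725, 0.619, -0.011, 0.022]]
scene rim outer [[24.0078, 0.628, -0.006, 0.053], [23.9056, 0.628, -0.006, 0.052], [23.8914, 0.629, -0.006, 0.053]]
scene skirt [[21.8164, 0.502, -0.021, 0.025], [21.8011, 0.501, -0.022, 0.025], [21.7752, 0.502, -0.022, 0.025]]
scene cup [[9.955, 0.5345, -0.2975, 0.034], [9.7566, 0.5345, -0.2965, 0.034], [9.688, 0.5355, -0.2975, 0.034]] [[17.16, 0.5365, -0.2975, 0.027], [17.0205, 0.5355, -0.2975, 0.027], [16.9352, 0.5355, -0.2985, 0.027]]
scene throat floor [[10.2312, 0.611, -0.001, 0.02], [9.8841, 0.612, -0.001, 0.02], [9.7707, 0.61, -0.001, 0.02]] [[9.3071, 0.615, -0.016, 0.021], [9.1936, 0.615, -0.017, 0.021], [9.1432, 0.615, -0.015, 0.021]]
```

```bash
cat > go.py <<'E'
# usage: to(x,y,z,yaw,[from pose]) -> tool-frame row for tool-down target; from = measured pose unless given
import numpy as np
from scipy.spatial.transform import Rotation as Ro
from cell import sensors
def to(x,y,z,yaw=None,p=None,rot=None):
    o=sensors.get_obs(); p=o["tool_pos"] if p is None else np.array(p); rot=o["tool_rot"] if rot is None else rot
    R=Ro.from_euler("xyz",rot,degrees=True); d=R.inv().apply(np.array([x,y,z])-p)*1e3
    T=Ro.from_euler("xyz",[180,0,rot[2] if yaw is None else yaw],degrees=True)
    return np.round(d,1),np.round((R.inv()*T).as_rotvec(),4)
def st():
    o=sensors.get_obs(); print({k:np.round(o[k],4).tolist() for k in("time_s","tool_pos","tool_rot","qpos","force","wrist_torque","grip_width","grasp_force")})
E
python3 - <<'E'
from h import *; from go import *
print("blue",ray("top",(441,180.3),.195),ray("scene",(139.5,159),.195),"red",ray("top",(593/1.4,385/1.4),.09),"soap cap",ray("top",(204/1.4,380/1.4),.18), "mug",ray("top",(577/1.4,210/1.4),.09), "small",ray("top",(396.5,193.5),.12))
for w in ((.5,.3,.36,120),(.56,-.05,.36,60),(.5355,-.2978,.30,60),(.5355,-.2978,.165,60)): print(w,to(*w,p=[.254,.598,.231],rot=[-180,0,157.04]))
E
```

```text
blue [ 0.62211423 -0.33180039  0.195     ] [ 0.62342841 -0.33001229  0.195     ] red [ 0.43057397 -0.31211436  0.09      ] soap cap [0.44711638 0.28809767 0.18      ] mug [ 0.73289561 -0.31612958  0.09      ] small [ 0.61564227 -0.25844338  0.12      ]
(0.5, 0.3, 0.36, 120) (array([-342.8, -178.4, -129. ]), array([-0.    , -0.    ,  0.6465]))
(0.56, -0.05, 0.36, 60) (array([-534.5, -477.3, -129. ]), array([-0.    , -0.    ,  1.6937]))
(0.5355, -0.2978, 0.3, 60) (array([-608.6, -715. ,  -69. ]), array([-0.    , -0.    ,  1.6937]))
(0.5355, -0.2978, 0.165, 60) (array([-608.6, -715. ,   66. ]), array([-0.    , -0.    ,  1.6937]))
```

drive_tool(
  moves=[
    {"z":-60},
    {"z":-129},
    {"x":-343,"y":-178,"z":-129,"rz":0.2},
    {"x":-343,"y":-178,"z":-129,"rz":0.3},
    {"x":-343,"y":-178,"z":-129,"rz":0.4},
    {"x":-343,"y":-178,"z":-129,"rz":0.47},
    {"x":-343,"y":-178,"z":-129,"rz":0.47},
    {"x":-343,"y":-178,"z":-129,"rz":0.47},
    {"x":-534,"y":-477,"z":-129,"rz":0.47},
    {"x":-534,"y":-477,"z":-129,"rz":0.47},
    {"x":-534,"y":-477,"z":-129,"rz":0.47},
    {"x":-534,"y":-477,"z":-129,"rz":0.47},
    {"x":-534,"y":-477,"z":-129,"rz":0.47},
    {"x":-534,"y":-477,"z":-129,"rz":0.47},
    {"x":-609,"y":-715,"z":-69,"rz":0.47},
    {"x":-609,"y":-715,"z":-69,"rz":0.47},
    {"x":-609,"y":-715,"z":-69,"rz":0.47},
    {"x":-609,"y":-715,"z":-69,"rz":0.47},
    {"x":-609,"y":-715,"z":-69,"rz":0.47},
    {"x":-609,"y":-715,"z":-69,"rz":0.47},
  ],
)

```text
invalid input at $.moves[0]: expected keys x, y, z, rx, ry, rz, fingers
```

```bash
python3 -c "
from go import *
st(); print(to(.5355,-.2978,.2985,130)); print(to(.5355,-.2978,.165,130))"
```

```text
{'time_s': 0.1, 'tool_pos': [0.2534, 0.598, 0.2296], 'tool_rot': [-179.9028, 0.0049, 157.0382], 'qpos': [-66.2286, 18.4346, -4.0158, 83.1681, 1.2946, 78.5397, -3.2602], 'force': [-0.5177, -0.3195, 1.2384], 'wrist_torque': [0.0567, 0.0226, 0.009], 'grip_width': 0.0867, 'grasp_force': 0.0}
(array([-609.2, -714.9,  -67.7]), array([-0.0016,  0.0005,  0.4719]))
(array([-609.2, -714.7,   65.8]), array([-0.0016,  0.0005,  0.4719]))
```

All keys are needed.

drive_tool(
  moves=[
    {"x":0,"y":0,"z":-60,"rx":0,"ry":0,"rz":0,"fingers":-1},
    {"x":0,"y":0,"z":-129,"rx":0,"ry":0,"rz":0,"fingers":-1},
    {"x":-343,"y":-178,"z":-129,"rx":0,"ry":0,"rz":0.2,"fingers":-1},
    {"x":-343,"y":-178,"z":-129,"rx":0,"ry":0,"rz":0.3,"fingers":-1},
    {"x":-343,"y":-178,"z":-129,"rx":0,"ry":0,"rz":0.4,"fingers":-1},
    {"x":-343,"y":-178,"z":-129,"rx":0,"ry":0,"rz":0.47,"fingers":-1},
    {"x":-343,"y":-178,"z":-129,"rx":0,"ry":0,"rz":0.47,"fingers":-1},
    {"x":-343,"y":-178,"z":-129,"rx":0,"ry":0,"rz":0.47,"fingers":-1},
    {"x":-534,"y":-477,"z":-129,"rx":0,"ry":0,"rz":0.47,"fingers":-1},
    {"x":-534,"y":-477,"z":-129,"rx":0,"ry":0,"rz":0.47,"fingers":-1},
    {"x":-534,"y":-477,"z":-129,"rx":0,"ry":0,"rz":0.47,"fingers":-1},
    {"x":-534,"y":-477,"z":-129,"rx":0,"ry":0,"rz":0.47,"fingers":-1},
    {"x":-534,"y":-477,"z":-129,"rx":0,"ry":0,"rz":0.47,"fingers":-1},
    {"x":-534,"y":-477,"z":-129,"rx":0,"ry":0,"rz":0.47,"fingers":-1},
    {"x":-609,"y":-715,"z":-69,"rx":0,"ry":0,"rz":0.47,"fingers":-1},
    {"x":-609,"y":-715,"z":-69,"rx":0,"ry":0,"rz":0.47,"fingers":-1},
    {"x":-609,"y":-715,"z":-69,"rx":0,"ry":0,"rz":0.47,"fingers":-1},
    {"x":-609,"y":-715,"z":-69,"rx":0,"ry":0,"rz":0.47,"fingers":-1},
    {"x":-609,"y":-715,"z":-69,"rx":0,"ry":0,"rz":0.47,"fingers":-1},
    {"x":-609,"y":-715,"z":-69,"rx":0,"ry":0,"rz":0.47,"fingers":-1},
  ],
)

```text
time_s: 2.6
tool_pos: [0.5352, -0.2974, 0.2989]
tool_rot: [-180.0, -0.1, 130.0]
force: [0.4, 0.3, -0.2]
grip_width: 0.0872
grasp_force: 0.0
```

```bash
python3 -c "
from go import *
st(); print(to(.5355,-.2978,.2985,130)); print(to(.5355,-.2978,.165,130))"
```

```text
{'time_s': 2.6, 'tool_pos': [0.5352, -0.2974, 0.2989], 'tool_rot': [-179.9857, -0.0722, 130.0384], 'qpos': [-5.6221, 14.3318, 39.5261, 83.9225, -9.1055, 85.0661, 73.8575], 'force': [0.3867, 0.3058, -0.2211], 'wrist_torque': [0.0276, -0.019, 0.0234], 'grip_width': 0.0872, 'grasp_force': 0.0}
(array([-0.5,  0. ,  0.4]), array([-0.0002, -0.0013,  0.0007]))
(array([-7.000e-01,  1.000e-01,  1.339e+02]), array([-0.0002, -0.0013,  0.0007]))
```

drive_tool(
  force=30,
  moves=[
    {"x":0,"y":0,"z":45,"rx":0,"ry":0,"rz":0,"fingers":-1},
    {"x":0,"y":0,"z":90,"rx":0,"ry":0,"rz":0,"fingers":-1},
    {"x":0,"y":0,"z":115,"rx":0,"ry":0,"rz":0,"fingers":-1},
    {"x":0,"y":0,"z":135,"rx":0,"ry":0,"rz":0,"fingers":-1},
    {"x":0,"y":0,"z":135,"rx":0,"ry":0,"rz":0,"fingers":-1},
    {"x":0,"y":0,"z":135,"rx":0,"ry":0,"rz":0,"fingers":0.3},
    {"x":0,"y":0,"z":135,"rx":0,"ry":0,"rz":0,"fingers":0.6},
    {"x":0,"y":0,"z":135,"rx":0,"ry":0,"rz":0,"fingers":1},
    {"x":0,"y":0,"z":135,"rx":0,"ry":0,"rz":0,"fingers":1},
    {"x":0,"y":0,"z":135,"rx":0,"ry":0,"rz":0,"fingers":1},
    {"x":0,"y":0,"z":135,"rx":0,"ry":0,"rz":0,"fingers":1},
  ],
)

```text
time_s: 3.98
tool_pos: [0.5354, -0.2975, 0.1646]
tool_rot: [180.0, 0.0, 130.1]
force: [0.2, -0.2, 0.5]
grip_width: 0.0348
grasp_force: 0.0
```

```bash
python3 -c "
from go import *
st()"
```

```text
{'time_s': 3.975, 'tool_pos': [0.5354, -0.2975, 0.1646], 'tool_rot': [179.9932, 0.0003, 130.1057], 'qpos': [-4.7207, 18.5711, 38.2309, 94.9412, -12.062, 70.6752, 76.1808], 'force': [0.2484, -0.152, 0.531], 'wrist_torque': [0.0249, 0.0458, -0.0026], 'grip_width': 0.0348, 'grasp_force': 0.0}
```

drive_tool(
  force=30,
  moves=[
    {"x":0,"y":0,"z":0,"rx":0,"ry":0,"rz":0,"fingers":1},
    {"x":0,"y":0,"z":0,"rx":0,"ry":0,"rz":0,"fingers":1},
    {"x":0,"y":0,"z":0,"rx":0,"ry":0,"rz":0,"fingers":1},
    {"x":0,"y":0,"z":0,"rx":0,"ry":0,"rz":0,"fingers":1},
    {"x":0,"y":0,"z":0,"rx":0,"ry":0,"rz":0,"fingers":1},
  ],
)

```text
time_s: 4.6
tool_pos: [0.5354, -0.2974, 0.1645]
tool_rot: [-180.0, -0.0, 130.1]
force: [-0.4, -0.3, -0.1]
grip_width: 0.0152
grasp_force: 30.0
```

drive_tool(
  force=30,
  moves=[
    {"x":0,"y":0,"z":-20,"rx":0,"ry":0,"rz":0,"fingers":1},
    {"x":0,"y":0,"z":-40,"rx":0,"ry":0,"rz":0,"fingers":1},
    {"x":0,"y":0,"z":-65,"rx":0,"ry":0,"rz":0,"fingers":1},
    {"x":0,"y":0,"z":-90,"rx":0,"ry":0,"rz":0,"fingers":1},
    {"x":0,"y":0,"z":-120,"rx":0,"ry":0,"rz":0,"fingers":1},
    {"x":0,"y":0,"z":-160,"rx":0,"ry":0,"rz":0,"fingers":1},
    {"x":0,"y":0,"z":-200,"rx":0,"ry":0,"rz":0,"fingers":1},
    {"x":0,"y":0,"z":-230,"rx":0,"ry":0,"rz":0,"fingers":1},
    {"x":20,"y":30,"z":-230,"rx":0,"ry":0,"rz":0,"fingers":1},
    {"x":46,"y":69,"z":-230,"rx":0,"ry":0,"rz":0,"fingers":1},
    {"x":72,"y":108,"z":-230,"rx":0,"ry":0,"rz":0,"fingers":1},
    {"x":98,"y":147,"z":-230,"rx":0,"ry":0,"rz":0,"fingers":1},
    {"x":124,"y":186,"z":-230,"rx":0,"ry":0,"rz":0,"fingers":1},
    {"x":146,"y":219,"z":-230,"rx":0,"ry":0,"rz":0,"fingers":1},
    {"x":160,"y":240,"z":-230,"rx":0,"ry":0,"rz":0,"fingers":1},
    {"x":166,"y":249,"z":-230,"rx":0,"ry":0,"rz":0,"fingers":1},
    {"x":166,"y":249,"z":-230,"rx":0,"ry":0,"rz":0,"fingers":1},
    {"x":166,"y":249,"z":-230,"rx":0,"ry":0,"rz":0,"fingers":1},
  ],
)

```text
time_s: 6.85
tool_pos: [0.6186, -0.0121, 0.3952]
tool_rot: [180.0, 0.1, 130.0]
force: [-0.4, -0.9, -0.3]
grip_width: 0.0156
grasp_force: 30.0
```

Run:
```python
from go import *
from cell import vision
import cv2
st()
s=vision.read_camera("scene")["image"]; t=vision.read_camera("top")["image"]
np.savez("v1.npz",s=s,t=t)
a=cv2.resize(s[60:270,130:410,::-1],(560,420),interpolation=cv2.INTER_CUBIC)
b=cv2.resize(cv2.convertScaleAbs(t[130:260,230:450,::-1],alpha=1.7),None,fx=1,fy=1)
c=np.zeros((600,560,3),np.uint8);c[:420]=a;c[430:560,:220]=b;
cv2.imwrite("pics/p5.png",c)
```

```text
{'time_s': 6.85, 'tool_pos': [0.6186, -0.0121, 0.3952], 'tool_rot': [179.9953, 0.0576, 129.9598], 'qpos': [-25.3969, 14.1566, 30.9433, 71.9887, -7.223, 95.7148, 44.0041], 'force': [-0.3935, -0.9437, -0.3368], 'wrist_torque': [-0.075, 0.0006, 0.0217], 'grip_width': 0.0156, 'grasp_force': 29.9959}
```

View pics/p5.png

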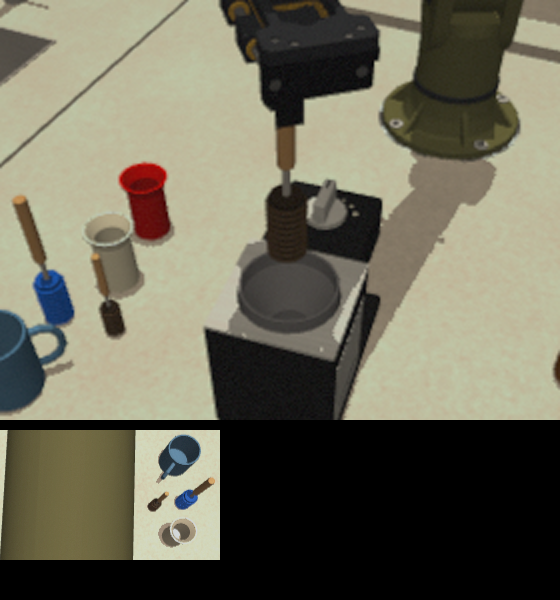

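```bash
python3 - <<'E'
from h import *
import numpy as np, cv2
s=np.load("v1.npz")["s"].astype(float)
ims0=ims["scene"]["image"].astype(float)
for z in (.2366+.12,.2366+.06,.2366+.03,.2366): print(z,proj("scene",[.6186,-.0121,z]))
# dark brush column extents
for r in (125,140,160,170,180,185): 
    d=np.abs(s[r]-ims0[r]).sum(1)[255:295]; print(r, np.where(d>60)[0][[0,-1]]+255)
for X in ([.6195,-.0098,.195],[.6195,-.0098,.130]): print(proj("scene",X))
E
python3 -c "
from go import *
st()"
```

```text
0.35660000000000003 [272.3362439  132.18993186]
0.2966 [272.7624051  160.26104246]
0.2666 [272.95480972 172.93467736]
0.2366 [273.13515783 184.81415337]
125 [267 277]
140 [268 277]
160 [262 293]
170 [263 294]
180 [263 266]
185 [255 288]
[274.24935751 200.75457896]
[274.52229369 222.24733857]
{'time_s': 6.95, 'tool_pos': [0.6186, -0.0119, 0.395], 'tool_rot': [179.9898, 0.0315, 129.9639], 'qpos': [-25.3891, 14.1628, 30.9252, 72.0032, -7.2446, 95.707, 43.9982], 'force': [0.1914, -0.5338, 0.186], 'wrist_torque': [-0.0382, 0.0565, -0.0517], 'grip_width': 0.0152, 'grasp_force': 29.996}
```

drive_tool(
  force=35,
  moves=[
    {"x":1,"y":2,"z":30,"rx":0,"ry":0,"rz":0,"fingers":1},
    {"x":1,"y":2,"z":60,"rx":0,"ry":0,"rz":0,"fingers":1},
    {"x":1,"y":2,"z":85,"rx":0,"ry":0,"rz":0,"fingers":1},
    {"x":1,"y":2,"z":100,"rx":0,"ry":0,"rz":0,"fingers":1},
    {"x":1,"y":2,"z":110,"rx":0,"ry":0,"rz":0,"fingers":1},
    {"x":1,"y":2,"z":118,"rx":0,"ry":0,"rz":0,"fingers":1},
    {"x":1,"y":2,"z":118,"rx":0,"ry":0,"rz":0,"fingers":1},
    {"x":1,"y":2,"z":118,"rx":0,"ry":0,"rz":0,"fingers":1},
  ],
)

```text
time_s: 7.95
tool_pos: [0.6202, -0.0081, 0.2773]
tool_rot: [179.9, 0.0, 130.1]
force: [0.8, -0.7, -0.5]
grip_width: 0.0149
grasp_force: 35.0
```

```bash
python3 -c "
from go import *
st()"
```

```text
{'time_s': 7.95, 'tool_pos': [0.6202, -0.0081, 0.2773], 'tool_rot': [179.9456, 0.0386, 130.109], 'qpos': [-26.2021, 14.5974, 30.0484, 84.6987, -7.3204, 82.591, 44.0878], 'force': [0.766, -0.6806, -0.5146], 'wrist_torque': [-0.016, 0.004, -0.033], 'grip_width': 0.0149, 'grasp_force': 34.9956}
```

drive_tool(
  moves=[
    {"x":0,"y":-1,"z":8,"rx":0,"ry":0,"rz":0,"fingers":1},
    {"x":0,"y":-1,"z":14,"rx":0,"ry":0,"rz":0,"fingers":1},
    {"x":0,"y":-1,"z":17,"rx":0,"ry":0,"rz":0,"fingers":1},
    {"x":0,"y":-1,"z":19,"rx":0,"ry":0,"rz":0,"fingers":1},
    {"x":0,"y":-1,"z":19,"rx":0,"ry":0,"rz":0,"fingers":1},
    {"x":0,"y":-1,"z":19,"rx":0,"ry":0,"rz":0,"fingers":1},
  ],
)

```text
time_s: 8.7
tool_pos: [0.6191, -0.0088, 0.2584]
tool_rot: [180.0, 0.0, 130.1]
force: [-1.6, -0.4, 4.9]
grip_width: 0.0153
grasp_force: 35.0
```

```bash
python3 -c "
from go import *
st()"
```

```text
{'time_s': 8.7, 'tool_pos': [0.6191, -0.0088, 0.2584], 'tool_rot': [179.9591, 0.0185, 130.1053], 'qpos': [-26.1632, 14.8635, 29.9527, 86.538, -7.4748, 80.5486, 44.2873], 'force': [-1.627, -0.3503, 4.8777], 'wrist_torque': [-0.0702, 0.626, -0.0276], 'grip_width': 0.0153, 'grasp_force': 34.9937}
```

drive_tool(
  moves=[
    {"x":0,"y":0,"z":-20,"rx":0,"ry":0,"rz":0,"fingers":1},
    {"x":0,"y":0,"z":-45,"rx":0,"ry":0,"rz":0,"fingers":1},
    {"x":0,"y":0,"z":-60,"rx":0,"ry":0,"rz":0,"fingers":1},
    {"x":0,"y":0,"z":-60,"rx":0,"ry":0,"rz":0,"fingers":1},
    {"x":0,"y":0,"z":-60,"rx":0,"ry":0,"rz":0,"fingers":1},
    {"x":0,"y":0,"z":-40,"rx":0,"ry":0,"rz":0,"fingers":1},
    {"x":0,"y":0,"z":-20,"rx":0,"ry":0,"rz":0,"fingers":1},
    {"x":0,"y":0,"z":-8,"rx":0,"ry":0,"rz":0,"fingers":1},
    {"x":0,"y":0,"z":-2,"rx":0,"ry":0,"rz":0,"fingers":1},
    {"x":0,"y":0,"z":0,"rx":0,"ry":0,"rz":0,"fingers":1},
    {"x":0,"y":0,"z":0.5,"rx":0,"ry":0,"rz":0,"fingers":1},
    {"x":0,"y":0,"z":0.5,"rx":0,"ry":0,"rz":0,"fingers":1},
    {"x":0,"y":0,"z":0.5,"rx":0,"ry":0,"rz":0,"fingers":1},
  ],
)

```text
time_s: 10.32
tool_pos: [0.6193, -0.0088, 0.2584]
tool_rot: [179.9, 0.0, 130.1]
force: [-1.3, -0.9, 5.6]
grip_width: 0.015
grasp_force: 35.0
```

```bash
python3 -c "
from go import *
st()"
```

```text
{'time_s': 10.325, 'tool_pos': [0.6193, -0.0088, 0.2584], 'tool_rot': [179.9291, 0.039, 130.1004], 'qpos': [-26.162, 14.8545, 29.9588, 86.5497, -7.4782, 80.5098, 44.2916], 'force': [-1.3049, -0.9127, 5.598], 'wrist_torque': [-0.1053, 0.6239, 0.0324], 'grip_width': 0.015, 'grasp_force': 34.9937}
```

drive_tool(
  moves=[
    {"x":0,"y":0,"z":-20,"rx":0,"ry":0,"rz":0,"fingers":1},
    {"x":0,"y":0,"z":-60,"rx":0,"ry":0,"rz":0,"fingers":1},
    {"x":0,"y":0,"z":-100,"rx":0,"ry":0,"rz":0,"fingers":1},
    {"x":0,"y":0,"z":-130,"rx":0,"ry":0,"rz":0,"fingers":1},
    {"x":0,"y":0,"z":-140,"rx":0,"ry":0,"rz":0,"fingers":1},
    {"x":0,"y":0,"z":-140,"rx":0,"ry":0,"rz":0,"fingers":1},
  ],
)

```text
time_s: 11.08
tool_pos: [0.6192, -0.0087, 0.3968]
tool_rot: [180.0, 0.0, 130.1]
force: [0.6, 0.7, -0.6]
grip_width: 0.0152
grasp_force: 35.0
```

Run:
```python
import numpy as np, fit, h
from go import *
o=dict(scene=h.ims["scene"]["image"],top=h.ims["top"]["image"]); v=np.load("v1.npz")
for tag,I in(("v0",o),("v1",dict(scene=v["s"],top=v["t"]))):
  for n in("top","scene"):
    h.ims[n]["image"]=I[n]
    f=[fit.fit(n,(.5355,-.2975),.091,[r],s)[0][:3] for r,s in((.033,-1),(.0275,1))]
    print(tag,n,f)
st(); print(to(.5355,-.2978,.3975,130))
```

```text
v0 top [[7.328, 0.5345, -0.2985], [21.7265, 0.5355, -0.2985]]
v0 scene [[9.4017, 0.5355, -0.2965], [17.2651, 0.5365, -0.2975]]
v1 top [[8.5028, 0.5355, -0.2995], [20.9259, 0.5345, -0.2985]]
v1 scene [[10.3394, 0.5345, -0.2975], [15.8124, 0.5355, -0.2985]]
{'time_s': 11.075, 'tool_pos': [0.6192, -0.0087, 0.3968], 'tool_rot': [179.984, 0.009, 130.106], 'qpos': [-25.5281, 14.2627, 30.8302, 71.6819, -7.2979, 95.9386, 43.8633], 'force': [0.6019, 0.6987, -0.6357], 'wrist_torque': [-0.053, 0.0493, -0.0066], 'grip_width': 0.0152, 'grasp_force': 34.9956}
(array([-167.2, -250.3,   -0.8]), array([0.0003, 0.0002, 0.0019]))
```

drive_tool(
  moves=[
    {"x":-20,"y":-30,"z":0,"rx":0,"ry":0,"rz":0,"fingers":1},
    {"x":-46,"y":-69,"z":0,"rx":0,"ry":0,"rz":0,"fingers":1},
    {"x":-72,"y":-108,"z":0,"rx":0,"ry":0,"rz":0,"fingers":1},
    {"x":-98,"y":-147,"z":0,"rx":0,"ry":0,"rz":0,"fingers":1},
    {"x":-124,"y":-186,"z":0,"rx":0,"ry":0,"rz":0,"fingers":1},
    {"x":-146,"y":-219,"z":0,"rx":0,"ry":0,"rz":0,"fingers":1},
    {"x":-160,"y":-240,"z":0,"rx":0,"ry":0,"rz":0,"fingers":1},
    {"x":-167,"y":-250,"z":0,"rx":0,"ry":0,"rz":0,"fingers":1},
    {"x":-167,"y":-250,"z":40,"rx":0,"ry":0,"rz":0,"fingers":1},
    {"x":-167,"y":-250,"z":80,"rx":0,"ry":0,"rz":0,"fingers":1},
    {"x":-167,"y":-250,"z":110,"rx":0,"ry":0,"rz":0,"fingers":1},
    {"x":-167,"y":-250,"z":130,"rx":0,"ry":0,"rz":0,"fingers":1},
    {"x":-167,"y":-250,"z":130,"rx":0,"ry":0,"rz":0,"fingers":1},
    {"x":-167,"y":-250,"z":130,"rx":0,"ry":0,"rz":0,"fingers":1},
  ],
)

```text
time_s: 12.82
tool_pos: [0.536, -0.297, 0.2676]
tool_rot: [180.0, 0.0, 130.2]
force: [-0.1, 0.1, -0.2]
grip_width: 0.0153
grasp_force: 35.0
```

Run:
```python
from go import *
st(); print(to(.5353,-.2978,.1655))
```

```text
{'time_s': 12.825, 'tool_pos': [0.536, -0.297, 0.2676], 'tool_rot': [179.975, 0.0293, 130.1597], 'qpos': [-5.8727, 14.9166, 39.547, 86.9153, -9.5529, 81.5579, 74.2825], 'force': [-0.0902, 0.1063, -0.19], 'wrist_torque': [-0.0429, 0.0278, 0.0386], 'grip_width': 0.0153, 'grasp_force': 34.9955}
(array([-1.000e-01, -1.000e+00,  1.021e+02]), array([0.0004, 0.0005, 0.    ]))
```

drive_tool(
  moves=[
    {"x":0,"y":-1,"z":20,"rx":0,"ry":0,"rz":0,"fingers":1},
    {"x":0,"y":-1,"z":40,"rx":0,"ry":0,"rz":0,"fingers":1},
    {"x":0,"y":-1,"z":60,"rx":0,"ry":0,"rz":0,"fingers":1},
    {"x":0,"y":-1,"z":80,"rx":0,"ry":0,"rz":0,"fingers":1},
    {"x":0,"y":-1,"z":95,"rx":0,"ry":0,"rz":0,"fingers":1},
    {"x":0,"y":-1,"z":101,"rx":0,"ry":0,"rz":0,"fingers":1},
    {"x":0,"y":-1,"z":102.5,"rx":0,"ry":0,"rz":0,"fingers":1},
    {"x":0,"y":-1,"z":102.5,"rx":0,"ry":0,"rz":0,"fingers":1},
    {"x":0,"y":-1,"z":102.5,"rx":0,"ry":0,"rz":0,"fingers":1},
  ],
)

```text
time_s: 13.95
tool_pos: [0.535, -0.2982, 0.1651]
tool_rot: [180.0, 0.0, 130.1]
force: [0.7, -0.3, -0.5]
grip_width: 0.0151
grasp_force: 35.0
```

Run:
```python
from go import *
st()
```

```text
{'time_s': 13.95, 'tool_pos': [0.535, -0.2982, 0.1651], 'tool_rot': [179.9636, 0.0468, 130.1124], 'qpos': [-4.8703, 18.5453, 38.5122, 94.9645, -12.1362, 70.6784, 76.3338], 'force': [0.6915, -0.2604, -0.4556], 'wrist_torque': [-0.0363, 0.0533, 0.0085], 'grip_width': 0.0151, 'grasp_force': 34.9949}
```

drive_tool(
  moves=[
    {"x":0,"y":0,"z":0.6,"rx":0,"ry":0,"rz":0,"fingers":0.5},
    {"x":0,"y":0,"z":0.6,"rx":0,"ry":0,"rz":0,"fingers":0},
    {"x":0,"y":0,"z":0.6,"rx":0,"ry":0,"rz":0,"fingers":0},
    {"x":0,"y":0,"z":0.6,"rx":0,"ry":0,"rz":0,"fingers":0},
    {"x":0,"y":0,"z":0,"rx":0,"ry":0,"rz":0,"fingers":0},
    {"x":0,"y":0,"z":0,"rx":0,"ry":0,"rz":0,"fingers":0},
    {"x":0,"y":0,"z":-20,"rx":0,"ry":0,"rz":0,"fingers":0},
    {"x":0,"y":0,"z":-50,"rx":0,"ry":0,"rz":0,"fingers":0},
    {"x":0,"y":0,"z":-90,"rx":0,"ry":0,"rz":0,"fingers":0},
    {"x":0,"y":0,"z":-135,"rx":0,"ry":0,"rz":0,"fingers":0},
    {"x":0,"y":0,"z":-135,"rx":0,"ry":0,"rz":0,"fingers":0},
  ],
)

```text
time_s: 15.32
tool_pos: [0.5362, -0.2997, 0.3053]
tool_rot: [179.8, 0.5, 130.1]
force: [-0.3, 0.1, -0.0]
grip_width: 0.0435
grasp_force: 0.0
```

Run:
```python
from go import *
st(); print(to(.4985,-.0225,.30,186.1)); print(to(.4985,-.0225,.201,186.1))
```

```text
{'time_s': 15.325, 'tool_pos': [0.5362, -0.2997, 0.3053], 'tool_rot': [179.7615, 0.4582, 130.0834], 'qpos': [-5.8782, 14.0613, 39.974, 83.5383, -9.1094, 85.1445, 74.0213], 'force': [-0.3463, 0.0852, -0.0139], 'wrist_torque': [-0.0877, 0.0599, 0.0315], 'grip_width': 0.0435, 'grasp_force': 0.0}
(array([236.4, 149.6,   4.1]), array([-1.000e-04,  9.400e-03, -9.777e-01]))
(array([237.2, 149.2, 103.1]), array([-1.000e-04,  9.400e-03, -9.777e-01]))
```

drive_tool(
  moves=[
    {"x":35,"y":22,"z":0,"rx":0,"ry":0,"rz":-0.15,"fingers":-0.3},
    {"x":75,"y":48,"z":0,"rx":0,"ry":0,"rz":-0.32,"fingers":-0.3},
    {"x":115,"y":73,"z":0,"rx":0,"ry":0,"rz":-0.49,"fingers":-0.3},
    {"x":155,"y":99,"z":0,"rx":0,"ry":0,"rz":-0.66,"fingers":-0.3},
    {"x":195,"y":124,"z":0,"rx":0,"ry":0,"rz":-0.82,"fingers":-0.3},
    {"x":222,"y":142,"z":0,"rx":0,"ry":0,"rz":-0.93,"fingers":-0.3},
    {"x":234.5,"y":149.5,"z":0,"rx":0,"ry":0,"rz":-0.977,"fingers":-0.3},
    {"x":234.5,"y":149.5,"z":0,"rx":0,"ry":0,"rz":-0.977,"fingers":-0.3},
    {"x":234.5,"y":149.5,"z":0,"rx":0,"ry":0,"rz":-0.977,"fingers":-0.3},
  ],
)

```text
time_s: 16.45
tool_pos: [0.498, -0.0244, 0.2996]
tool_rot: [-180.0, 0.0, -174.1]
force: [-0.2, 0.0, -0.2]
grip_width: 0.0563
grasp_force: 0.0
```

Run:
```python
from go import *
from cell import vision
import cv2
st(); print(to(.499,-.0225,.201,186.1))
s=vision.read_camera("scene")["image"]; t=vision.read_camera("top")["image"]
a=cv2.resize(s[90:240,130:330,::-1],(800,600),interpolation=cv2.INTER_CUBIC)
b=cv2.convertScaleAbs(t[195:270,365:465,::-1],alpha=1.7); a[450:600,600:800]=cv2.resize(b,(200,150))
cv2.imwrite("pics/p6.png",a)
```

```text
{'time_s': 16.45, 'tool_pos': [0.498, -0.0244, 0.2996], 'tool_rot': [-179.9597, 0.0074, -174.1323], 'qpos': [-24.459, -2.5015, 23.5273, 98.5987, 1.0442, 83.6852, 94.8014], 'force': [-0.1905, 0.0219, -0.239], 'wrist_torque': [0.0351, -0.0094, 0.0207], 'grip_width': 0.0563, 'grasp_force': 0.0}
(array([-1.1,  1.9, 98.6]), array([-0.0007,  0.0001, -0.0041]))
```

View pics/p6.png

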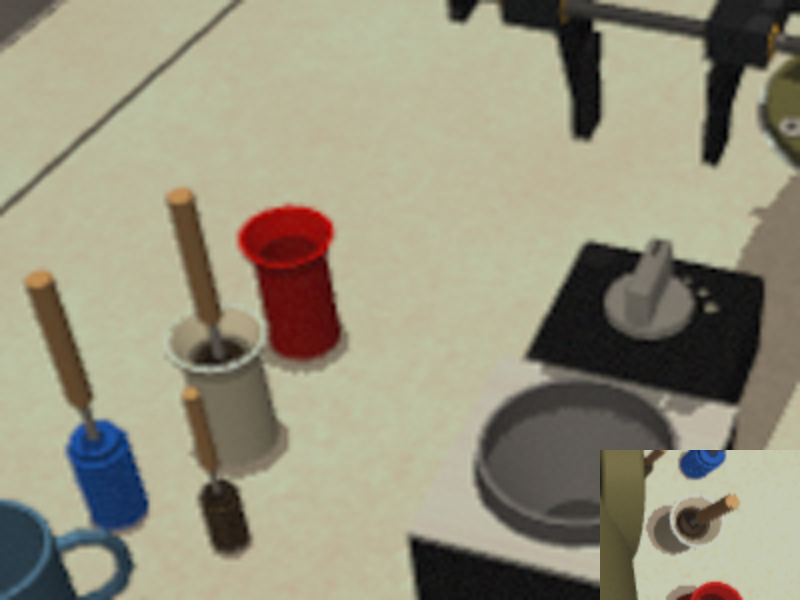

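The brush stands upright in the white cup, handle top at (180,197) in the crop, as it was at the start. The fingers are above the dial. I'll descend and grip the bar.

drive_tool(
  force=45,
  moves=[
    {"x":-1,"y":1.5,"z":35,"rx":0,"ry":0,"rz":0,"fingers":-0.3},
    {"x":-1,"y":1.5,"z":65,"rx":0,"ry":0,"rz":0,"fingers":-0.3},
    {"x":-1,"y":1.5,"z":85,"rx":0,"ry":0,"rz":0,"fingers":-0.3},
    {"x":-1,"y":1.5,"z":95,"rx":0,"ry":0,"rz":0,"fingers":-0.3},
    {"x":-1,"y":1.5,"z":98,"rx":0,"ry":0,"rz":0,"fingers":-0.3},
    {"x":-1,"y":1.5,"z":98,"rx":0,"ry":0,"rz":0,"fingers":-0.3},
    {"x":-1,"y":1.5,"z":98,"rx":0,"ry":0,"rz":0,"fingers":0.3},
    {"x":-1,"y":1.5,"z":98,"rx":0,"ry":0,"rz":0,"fingers":0.5},
    {"x":-1,"y":1.5,"z":98,"rx":0,"ry":0,"rz":0,"fingers":1},
    {"x":-1,"y":1.5,"z":98,"rx":0,"ry":0,"rz":0,"fingers":1},
    {"x":-1,"y":1.5,"z":98,"rx":0,"ry":0,"rz":0,"fingers":1},
    {"x":-1,"y":1.5,"z":98,"rx":0,"ry":0,"rz":0,"fingers":1},
    {"x":-1,"y":1.5,"z":98,"rx":0,"ry":0,"rz":0,"fingers":1},
    {"x":-1,"y":1.5,"z":98,"rx":0,"ry":0,"rz":0,"fingers":1},
  ],
)

```text
time_s: 18.3
tool_pos: [0.4989, -0.0223, 0.2016]
tool_rot: [-179.9, 0.0, -174.0]
force: [-0.2, -5.3, 0.3]
grip_width: 0.0136
grasp_force: 45.0
```

Run:
```python
from go import *
st()
```

```text
{'time_s': 18.3, 'tool_pos': [0.4989, -0.0223, 0.2016], 'tool_rot': [-179.8989, 0.0132, -173.9796], 'qpos': [-24.1074, 0.4324, 23.8073, 107.1918, -0.0789, 72.3894, 95.7434], 'force': [-0.2095, -5.3162, 0.3117], 'wrist_torque': [-1.1355, -0.1858, -0.0226], 'grip_width': 0.0136, 'grasp_force': 44.9984}
```

drive_tool(
  force=55,
  moves=[
    {"x":0,"y":-1,"z":0,"rx":0,"ry":0,"rz":0.05,"fingers":1},
    {"x":0,"y":-1,"z":0,"rx":0,"ry":0,"rz":0.15,"fingers":1},
    {"x":0,"y":-1,"z":0,"rx":0,"ry":0,"rz":0.27,"fingers":1},
    {"x":0,"y":-1,"z":0,"rx":0,"ry":0,"rz":0.39,"fingers":1},
    {"x":0,"y":-1,"z":0,"rx":0,"ry":0,"rz":0.51,"fingers":1},
    {"x":0,"y":-1,"z":0,"rx":0,"ry":0,"rz":0.63,"fingers":1},
    {"x":0,"y":-1,"z":0,"rx":0,"ry":0,"rz":0.75,"fingers":1},
    {"x":0,"y":-1,"z":0,"rx":0,"ry":0,"rz":0.87,"fingers":1},
    {"x":0,"y":-1,"z":0,"rx":0,"ry":0,"rz":0.99,"fingers":1},
    {"x":0,"y":-1,"z":0,"rx":0,"ry":0,"rz":1.1,"fingers":1},
    {"x":0,"y":-1,"z":0,"rx":0,"ry":0,"rz":1.18,"fingers":1},
    {"x":0,"y":-1,"z":0,"rx":0,"ry":0,"rz":1.21,"fingers":1},
    {"x":0,"y":-1,"z":0,"rx":0,"ry":0,"rz":1.21,"fingers":1},
    {"x":0,"y":-1,"z":0,"rx":0,"ry":0,"rz":1.21,"fingers":1},
  ],
)

```text
time_s: 20.05
tool_pos: [0.4981, -0.024, 0.2016]
tool_rot: [-179.8, 0.1, 116.7]
force: [-1.6, -7.4, 2.0]
grip_width: 0.0134
grasp_force: 55.0
```

Run:
```python
from go import *
from cell import vision
import cv2
st()
s=vision.read_camera("scene")["image"]
cv2.imwrite("pics/p7.png",cv2.resize(s[90:240,180:380,::-1],(800,600),interpolation=cv2.INTER_CUBIC))
```

```text
{'time_s': 20.05, 'tool_pos': [0.4981, -0.024, 0.2016], 'tool_rot': [-179.8444, 0.0865, 116.6751], 'qpos': [-24.3141, 0.4216, 24.1806, 107.2027, -0.027, 72.5133, 26.5491], 'force': [-1.5573, -7.3787, 2.0296], 'wrist_torque': [-1.5725, 0.5063, 0.069], 'grip_width': 0.0134, 'grasp_force': 55.0015}
```

View pics/p7.png

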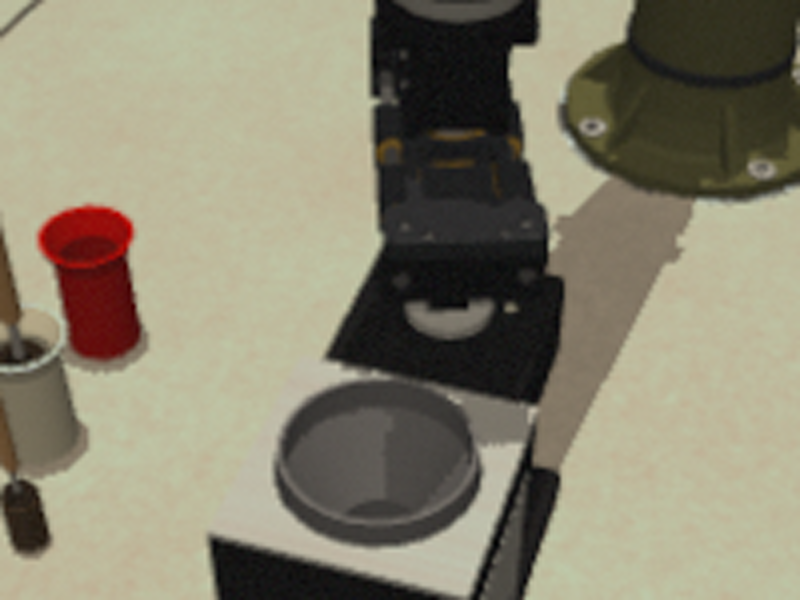

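drive_tool(
  moves=[
    {"x":0,"y":0,"z":0,"rx":0,"ry":0,"rz":0.015,"fingers":1},
    {"x":0,"y":0,"z":0,"rx":0,"ry":0,"rz":0.015,"fingers":1},
    {"x":0,"y":0,"z":0,"rx":0,"ry":0,"rz":0.015,"fingers":1},
    {"x":0,"y":0,"z":0,"rx":0,"ry":0,"rz":0.015,"fingers":1},
    {"x":0,"y":0,"z":0,"rx":0,"ry":0,"rz":0.015,"fingers":1},
    {"x":0,"y":0,"z":0,"rx":0,"ry":0,"rz":0.015,"fingers":1},
  ],
)

```text
time_s: 20.85
tool_pos: [0.4981, -0.024, 0.2016]
tool_rot: [-179.8, 0.1, 115.8]
force: [-2.0, -6.5, 1.1]
grip_width: 0.0135
grasp_force: 55.0
```

Run:
```python
from go import *
from cell import workorder
st(); o=sensors.get_obs()
if 115<o["tool_rot"][2]<117.5 and o["grip_width"]>.012: print(workorder.sign_off())
```

```text
{'time_s': 20.85, 'tool_pos': [0.4981, -0.024, 0.2016], 'tool_rot': [-179.8443, 0.0885, 115.8178], 'qpos': [-24.3178, 0.4224, 24.184, 107.2018, -0.027, 72.5149, 25.6916], 'force': [-2.0448, -6.4881, 1.1392], 'wrist_torque': [-1.5388, 0.4988, 0.0216], 'grip_width': 0.0135, 'grasp_force': 55.0028}
the job is handed in; nothing more can be done
None
```

I brushed the throat to the bottom twice, stood the brush back in its white cup and let it go, then turned the dial about 1.22 rad to third and handed the job in at 20.9 s, still holding it there.

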